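# Load the kitchen timer and stand it up

## Robot

A 6-joint arm with a two-finger parallel gripper is mounted at the origin on a cart in front of the work surface, level with it; the furniture and walls round the work are solid. World frame = base frame: x ahead of the robot, y to its left, z up, the work surface at z = 0. Lengths are in m, angles in rad, forces in N, time in s.
With the tool pointing down it reaches from about 0.25 to 0.85 m from the base axis. Payload 12.5 kg.
Tool frame: the origin (TCP) lies midway between the tips of the shut fingers; the grasp point (between the pads) lies 19 mm behind it; z points along the fingers, y is the line along which they close (so a half turn about z gives the same grasp; the last joint's range is limited). The gripper opens to 93 mm and grips with 3 to 60 N. Pads are 15 mm wide; open, the fingers measure 128 mm over their backs; the gripper's body (75 mm by 188 mm) begins 65 mm behind the grasp point.
Start: joints at [-1.22, 0.351, 1.652, -0, 1.139, -0.085], TCP at [0.232, -0.499, 0.219] pointing down, gripper open.
Joint ranges: [-2.75, 2.75], [-0.79, 2.1], [0.01, 2.65], [-1.57, 4.71], [0.07, 3.14], [-2.87, 2.87]. Speed limits (rad/s): [2.22, 2.22, 2.79, 3.14, 3.14, 3.14].

## Interface

Orientations are given as a unit quaternion [w, x, y, z].
In Python, from cell import robot gives the robot as it stands.
- The arm moves only by the tool drive_tool, never from a script. Its argument "steps" is a list of rows, each a list of 3 entries, a list of its own where there are three numbers: the finger opening in cm, from 0 to 9.3, then the shift along the tool's x, y, z in cm, then the turn about the tool's z in degrees. In form: [[jaw, [dx, dy, dz], turn], ...]. A call has 1 to 10 rows; each row is the pose to reach, as a shift and turn from the pose commanded when the call began, along the tool's axes at that moment; what a row does not reach only later rows make up. A row lasts 1/10 s, in which the tool goes at most 50 mm and 8.59 degrees, less where a joint would pass 70% of its speed; a pose out of reach is approached as far as the arm can. A call with a gripper value outside its range is refused whole. The fingers move at their own pace and stop on an object; the grip force is fixed at half the most. Time passes only in rows, so rows that repeat a pose let the fingers close. It gives the time, the measured TCP pose, the force, the opening and the grip force at its end, in the units of the state.
- robot.state(): the state, without advancing time (a new reading comes with each control period).
- robot.camera(name): name is "scene" or "top" or "wrist"; returns the picture (384x512x3 uint8, red, green, blue); there is no depth.
- robot.camera_model(name): a dict with "fx", "fy", "cx", "cy" (pixels), "k1" (the pictures are not rectified: a ray, as slopes to the right and down, at radius r is drawn at 1 + k1 r^2 times it, then the intrinsics apply), "R" (3x3) and "t" (3): a world point X has camera coordinates R X + t. Camera axes: x right, y down, z forward; pixel columns grow to the right and rows downward; lengths in m; the calibration is good to about 2 mm. A picture is of the moment at which its call begins: read the wrist's pose just before it. camera_model takes no time and is no camera call; for the wrist camera it gives the pose at the moment of the call.
- robot.sign_off(): hands the job in; it is judged then, once.
The state is a dict: "time": time; "qpos": joint angles; "joint_vel": joint speeds; "joint_efforts": joint torques, N m; "eef_pos": TCP position; "eef_rot": TCP orientation; "ft_force": force on the tool from outside, world axes, zero at the start; "moment": the same for the moment, N m; "opening": finger opening in m; "finger_force": force on a finger pad.
Only numpy, scipy, OpenCV 4.12 (cv2) and the standard library are available. Lean on these libraries where they do the work, as an engineer would, in place of code of your own. Each camera call takes 0.05 s, during which the arm holds its last target. There are 200 camera calls.

## Task

The kitchen timer lies face down on the worktop with its battery holder empty. Load the AA cell: slide its flat end in under the hood against the coil spring, push the spring back and swing the other end (the one with the small nub) down past the retaining lip until the cell lies fully home. Leave the timer standing upright on the worktop, leaning back on its kickstand, the kickstand folded out as far as it goes, the cell still in place, and leave the scissors, the small dark box and the coffee cup where they are.

Things in the scene. Friction and masses are not known exactly. Their poses are not given: they have to be found in the camera images.
- timer: Digital kitchen timer, white plastic slab 66 (x) x 120 (y) x 18 (z) mm with flat sides and a rubber rim, 0.45 kg, balanced at its middle, loose, lying face down. Origin at the centre of its face (on the worktop), z out of its back, y to its top edge, x from the spring end to the lip end of the cell holder, an open trough in its back. With the kickstand fully out it stands on bottom_edge and foot, y axis 0.48 rad off vertical
- cell_seat (a point): point fixed in the timer, at (3.6, 34, 11) mm in its frame, axes as the timer's: where the cell's origin lies when home. The trough runs along x, centred on this point, 17.5 mm wide, its floor at this height, 7 mm below the timer's back
- hood_edge (a point): middle of the lower edge of the hood over the coil spring, at (-19.7, 34, 30.2) mm in the timer. The hooded pocket runs from here to the timer's -x side, 21.6 mm wide, top at z = 32.4 mm; the cell's flat end must go in under it, slanting, nub end 20 to 30 degrees high
- lip_edge (a point): middle of the lower inner edge of the retaining lip, at (26.1, 34, 27) mm in the timer. Lip 10 mm wide, top at z = 29.5 mm, overhanging 2.5 mm from the end stop (inner face at x = 28.6 mm, 17 mm wide). The nub end passes it only with the spring pushed nearly solid, and then springs forward under it
- spring_end (a joint): travel of the coil spring's end disc (13 mm diameter, 7.5 mm above the trough's floor) in m: 0 = free, disc face at timer x = -18.5 mm; grows as it is pressed towards -x; 0.010 = solid; 0.003 with the cell home. 0.4 N to start, 0.18 N per mm, 2.2 N when solid. The timer (rubber rim) slides on the worktop if pushed sideways with some 3 to 6 N
- kickstand (a joint): angle of the kickstand in rad: 0 = folded on the back, 0.84 = out against its stop. Light friction hinge, stays where left; axis along the timer's x through y = -1, z = 21.2 mm. Grey leg 20 mm wide, 5.5 mm thick, proud of the back (z = 18.4 to 24 mm), from the hinge towards -y to its foot at y = -55 mm, which swings up away from the back
- kickstand_foot (a point): middle of the tip of the kickstand's rubber foot, 54 mm from the hinge axis (rubber 6 mm thick, 20 mm wide)
- bottom_edge (a point): middle of the timer's edge between bottom and back, (0, -60, 18) mm in its frame
- cell: AA cell, 14 to 15 mm thick, 50 mm long along its y axis, 0.023 kg, lying loose on the worktop; origin at the centre of its underside, 7.5 mm below its axis; z up. The nub end is at -y. It does not roll
- cell_plus (a point): middle of the nub end of the cell, (0, -25, 7.5) mm in the cell's frame
- scissors: pair of scissors, 87 x 199 x 9 mm, bystander; origin at the centre of its underside
- matchbox: small dark plastic box, 45 x 32 x 22 mm, bystander; origin at the centre of its underside
- coffee_cup: white espresso cup with handle, 60 x 84 x 50 mm, bystander; origin at the centre of its underside

How it is judged:
By the outcome, as a careful person would: the job done as asked, in the order asked, and still so for the second after the job is handed in, with the robot touching nothing.
It also fails if it takes over 72 s, if anything falls off the work surface, if the arm or the gripper's body presses on something with over 40 N, if the wrist force passes 120 N, or if a joint passes its speed limit or range.

## Working session

There is one attempt and no reset: what is moved stays moved. The work goes in short steps, Python scripts to look and compute and a tool call to move; the robot and the scene stay as the last step left them, time stands still between calls to the robot, and variables do not carry over. Pictures are saved under pics/ and viewed, at most 10 in all, crops included, and the job is handed in when it is done.

Besides the shell and the picture viewer there is one more tool, called as name(argument=value, ...), one argument or row to a line, values as JSON. drive_tool: Moves the arm, as the interface text tells. Its arguments: {"type":"object","properties":{"steps":{"type":"array","items":{"type":"array"}}},"required":["steps"]}

```bash
ls; mkdir -p pics; python3 - <<'E'
from cell import robot
import cv2,numpy as np
print(robot.state())
a=robot.camera("top");b=robot.camera("scene")
cv2.imwrite("pics/top0.png",a[:,:,::-1]);cv2.imwrite("pics/scene0.png",b[:,:,::-1])
for n in("top","scene","wrist"):
    m=robot.camera_model(n);R=np.array(m["R"]);print(n,m["fx"],m["k1"],R.round(3).tolist(),(-R.T@m["t"]).round(3))
E
```

```text
pics
{'time': 0.0, 'qpos': array([-1.21957170e+00,  3.51249824e-01,  1.65242716e+00, -2.47506672e-05,
        1.13908745e+00, -8.46185582e-02]), 'joint_vel': array([-2.07159730e-03, -4.19290816e-04,  1.19773222e-05, -6.13219721e-04,
       -5.64927335e-04, -3.44790187e-04]), 'joint_efforts': array([ 1.20260513e-03, -4.97322679e+01, -2.85255325e+01,  7.00351386e-02,
        2.57454644e-02, -1.28041729e-04]), 'eef_pos': array([ 0.23208548, -0.49825438,  0.21809282]), 'eef_rot': array([-5.79202149e-04,  9.76347623e-01,  2.16205863e-01, -8.90074750e-05]), 'ft_force': array([-0.03258569,  0.58976845, -0.21157372]), 'moment': array([-0.02786723, -0.00031692,  0.00394077]), 'finger_force': 0.0, 'opening': 0.09278005835966649}
top 493.03980190029847 -0.2128842912440555 [[0.001, -1.0, -0.016], [-0.991, 0.001, -0.136], [0.136, 0.015, -0.991]] [ 0.356 -0.033  1.224]
scene 442.48770229562115 -0.12562469794835168 [[-0.842, -0.54, 0.019], [-0.291, 0.423, -0.858], [0.455, -0.728, -0.513]] [0.026 0.756 0.615]
wrist 315.3734220910639 -0.01786337600059665 [[0.422, -0.907, -0.001], [-0.871, -0.406, 0.278], [-0.252, -0.116, -0.961]] [ 0.302 -0.466  0.384]
```

View pics/top0.png

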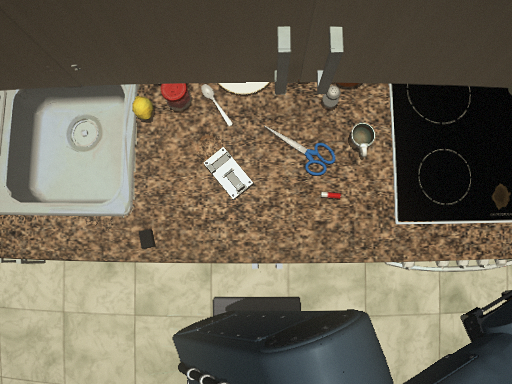

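View pics/scene0.png

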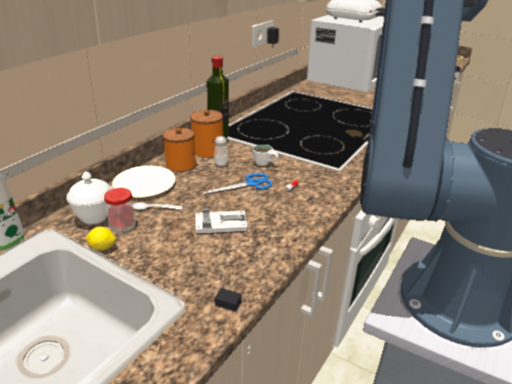

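```bash
cat > h.py <<'E'
import cv2,numpy as np
from cell import robot
def K(m): return np.array([[m["fx"],0,m["cx"]],[0,m["fy"],m["cy"]],[0,0,1.]])
def ray2plane(m,px,z):
    "pixels -> world points on the plane at height z"
    s=(np.atleast_2d(px)-[m["cx"],m["cy"]])/[m["fx"],m["fy"]]
    u=s.copy()
    for _ in range(20): u=s/(1+m["k1"]*(u**2).sum(1,keepdims=True))
    R=np.array(m["R"]);t=np.array(m["t"]);c=-R.T@t
    d=np.c_[u,np.ones(len(u))]@R
    return c+d*((z-c[2])/d[:,2])[:,None]
def project(m,X):
    X=np.atleast_2d(X)@np.array(m["R"]).T+m["t"];u=X[:,:2]/X[:,2:]
    u=u*(1+m["k1"]*(u**2).sum(1,keepdims=True));return u*[m["fx"],m["fy"]]+[m["cx"],m["cy"]]
E
python3 - <<'E'
from h import *
a=cv2.imread("pics/top0.png");m=robot.camera_model("top")
for n,p,z in(("timer",(228,173),.018),("cell",(331,195),.007),("matchbox",(147,239),.02),("cup",(363,136),.03),("sc1",(265,126),0),("sc2",(334,155),0),("cab",(284,93),.6)): print(n,ray2plane(m,p,z).round(3))
c=np.hstack([cv2.resize(a[140:206,195:261],(400,400),interpolation=cv2.INTER_CUBIC),cv2.resize(a[170:220,306:356],(400,400),interpolation=cv2.INTER_CUBIC)])
cv2.imwrite("pics/crop0.png",c)
E
```

```text
timer [[0.551 0.057 0.018]]
cell [[ 0.497 -0.199  0.007]]
matchbox [[0.386 0.256 0.02 ]]
cup [[ 0.642 -0.28   0.03 ]]
sc1 [[ 0.675 -0.035  0.   ]]
sc2 [[ 0.6  -0.21  0.  ]]
cab [[ 0.564 -0.059  0.6  ]]
```

View pics/crop0.png

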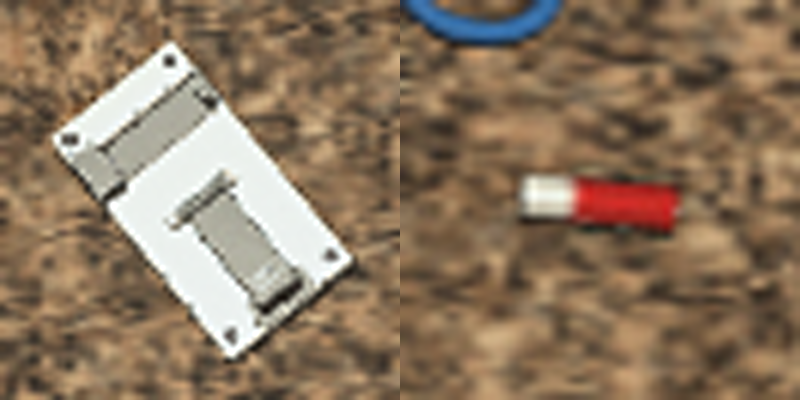

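The crop shows the timer with its trough at the top and the hood at crop (100,180), so the spring end faces world +y. The cell lies at crop (600,200), white at the left end and red at the right. I'll go above the cell with the wrist camera.

drive_tool(
  steps=[
    [9.3,[36.6,-15.9,7],-61],
    [9.3,[36.6,-15.9,7],-61],
    [9.3,[36.6,-15.9,7],-61],
    [9.3,[36.6,-15.9,7],-61],
    [9.3,[36.6,-15.9,7],-61],
    [9.3,[36.6,-15.9,7],-61],
    [9.3,[36.6,-15.9,7],-61],
    [9.3,[36.6,-15.9,7],-61],
    [9.3,[36.6,-15.9,7],-61],
    [9.3,[36.6,-15.9,7],-61],
  ],
)

```text
time: 1.1
eef_pos: [0.497, -0.199, 0.1481]
eef_rot: [-0.0, 0.731, 0.683, -0.0]
ft_force: [-0.5, -0.4, -0.1]
opening: 0.0928
finger_force: 0.0
```

```bash
python3 - <<'E'
from h import *
s=robot.state();print(s["time"],s["eef_pos"].round(4),s["eef_rot"].round(4),s["joint_vel"].round(3),s["qpos"].round(2))
m=robot.camera_model("wrist");a=robot.camera("wrist")[:,:,::-1].copy();cv2.imwrite("pics/w1.png",a)
import json;json.dump({k:np.array(v).tolist() for k,v in m.items() if k in("fx","fy","cx","cy","k1","R","t")},open("w1.json","w"))
h=cv2.cvtColor(a,cv2.COLOR_BGR2HSV)
k=((h[:,:,0]<8)|(h[:,:,0]>172))&(h[:,:,1]>170)&(h[:,:,2]>110)
k=cv2.morphologyEx(k.astype(np.uint8),cv2.MORPH_OPEN,np.ones((3,3)))
c=max(cv2.findContours(k,0,2)[0],key=cv2.contourArea);print(cv2.minAreaRect(c),cv2.boundingRect(c))
print(project(m,s["eef_pos"]))
E
```

```text
1.1 [ 0.497  -0.199   0.1481] [-5.000e-04  7.308e-01  6.826e-01 -3.000e-04] [-0.053 -0.019  0.008 -0.006  0.004 -0.016] [-0.47  0.41  1.76 -0.    0.97 -0.4 ]
((256.0, 181.5), (27.0, 10.0), 90.0) (251, 168, 11, 28)
[[257.4889876  234.28895265]]
```

View pics/w1.png

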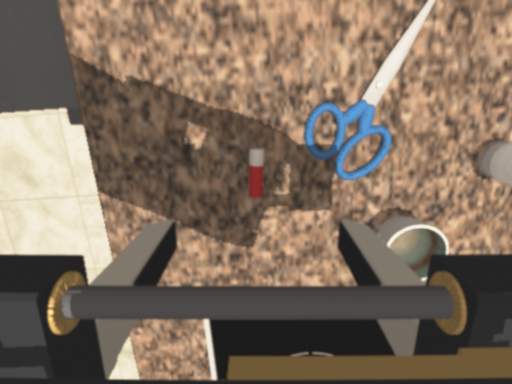

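The wrist view shows the cell from (257,150), its white end, to (257,197), its red end. Next I'll measure it and zoom in to find the nub.

```bash
python3 - <<'E'
from h import *
import json
a=cv2.imread("pics/w1.png");m=json.load(open("w1.json"))
for z in(0,.0075,.0145): print(z,ray2plane(m,[(257,149),(256.5,173),(256,197)],z).round(4).tolist())
b=robot.camera("scene")[:,:,::-1]
p=project(robot.camera_model("scene"),[.497,-.199,.007])[0].astype(int)
cv2.imwrite("pics/c1.png",np.hstack([cv2.resize(a[140:206,224:290],(400,400),interpolation=cv2.INTER_CUBIC),cv2.resize(b[p[1]-18:p[1]+18,p[0]-18:p[0]+18],(400,400),interpolation=cv2.INTER_CUBIC)]))
E
```

```text
0 [[0.4983, -0.1745, 0.0], [0.4961, -0.1992, 0.0], [0.4938, -0.225, 0.0]]
0.0075 [[0.4984, -0.1733, 0.0075], [0.4963, -0.1974, 0.0075], [0.494, -0.2225, 0.0075]]
0.0145 [[0.4985, -0.1721, 0.0145], [0.4964, -0.1957, 0.0145], [0.4942, -0.2203, 0.0145]]
```

View pics/c1.png

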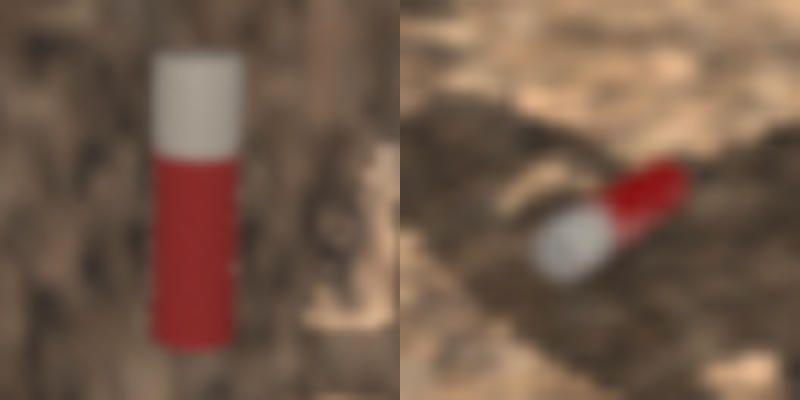

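The white end looks flat, but the red end can't be seen clearly. I'll move the camera over to its far side.

drive_tool(
  steps=[
    [9.3,[-5,0,3],0],
    [9.3,[-10,0,6],0],
    [9.3,[-12,0,7],0],
    [9.3,[-12,0,7],0],
    [9.3,[-12,0,7],0],
  ],
)

```text
time: 1.7
eef_pos: [0.4871, -0.321, 0.0785]
eef_rot: [-0.0, 0.733, 0.681, -0.0]
ft_force: [0.3, 0.2, -0.6]
opening: 0.0931
finger_force: 0.0
```

```bash
python3 - <<'E'
from h import *
m=robot.camera_model("wrist");a=robot.camera("wrist")[:,:,::-1].copy();cv2.imwrite("pics/w2.png",a)
s=robot.state();print(s["eef_pos"],s["joint_vel"].round(3))
p=project(m,[[.4984,-.1733,.0075],[.494,-.2225,.0075]]);print(p)
c=p.mean(0).astype(int);y0=max(c[1]-60,0);cv2.imwrite("pics/c2.png",cv2.resize(a[y0:y0+120,c[0]-60:c[0]+60],(600,600),interpolation=cv2.INTER_CUBIC))
h=cv2.cvtColor(a,cv2.COLOR_BGR2HSV)
k=((h[:,:,0]<8)|(h[:,:,0]>172))&(h[:,:,1]>170)&(h[:,:,2]>80)
c=max(cv2.findContours(k.astype(np.uint8),0,2)[0],key=cv2.contourArea);print(cv2.boundingRect(c),y0)
E
```

```text
[ 0.48773419 -0.32025657  0.07908401] [ 0.027 -0.016  0.001  0.002 -0.     0.001]
[[257.98264625 -16.30165991]
 [256.83778191  62.59918139]]
(247, 9, 19, 50) 0
```

View pics/c2.png

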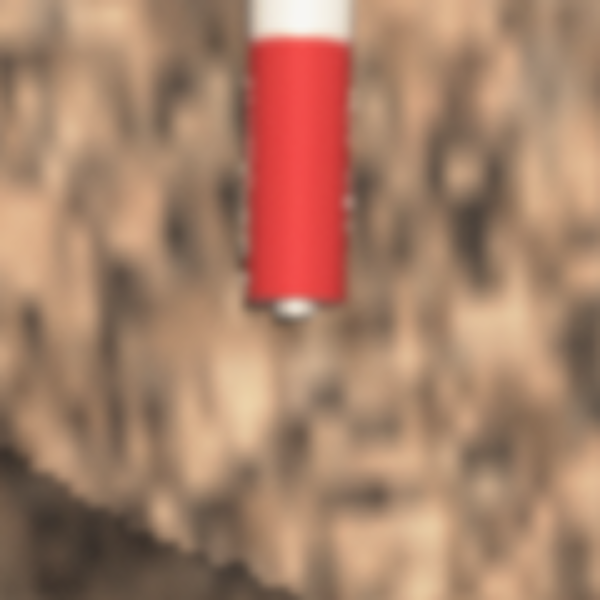

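The nub is at the red end, with its tip at about pixel (256,63). So the flat end is the white one, at world +y. I'll pick the cell up 22 mm from its flat end.

drive_tool(
  steps=[
    [4,[5,0,0],1],
    [4,[10,0,0],1],
    [4,[12.5,0,2.5],1],
    [4,[12.5,0,5],1],
    [4,[12.5,0,7],1],
    [4,[12.5,0,7.5],1],
    [1.0,[12.5,0,7.5],1],
    [0.5,[12.5,0,7.5],1],
    [0.5,[12.5,0,7.5],1],
    [0.5,[12.5,0,7.5],1],
  ],
)

```text
time: 2.75
eef_pos: [0.4976, -0.1952, 0.0045]
eef_rot: [0.001, 0.738, 0.675, 0.0]
ft_force: [-0.0, 0.3, -0.6]
opening: 0.018
finger_force: 0.1
```

drive_tool(
  steps=[
    [0.5,[0,0,0],0],
    [0.5,[0,0,-4],0],
    [0.5,[0,0,-8],-8],
    [0.5,[4,2,-12],-16],
    [0.5,[21.3,7.2,-14.5],-45],
    [0.5,[21.3,7.2,-14.5],-45],
    [0.5,[21.3,7.2,-14.5],-45],
    [0.5,[21.3,7.2,-14.5],-45],
    [0.5,[21.3,7.2,-14.5],-45],
    [0.5,[21.3,7.2,-14.5],-45],
  ],
)

```text
time: 3.75
eef_pos: [0.5875, 0.0114, 0.1485]
eef_rot: [-0.0, 0.422, 0.906, -0.0]
ft_force: [-0.0, -0.7, -0.2]
opening: 0.0142
finger_force: 30.0
```

```bash
python3 - <<'E'
from h import *
import json
s=robot.state();print(s["time"],s["eef_pos"].round(4),s["eef_rot"].round(4),s["opening"],s["finger_force"],s["joint_vel"].round(3))
m=robot.camera_model("wrist");a=robot.camera("wrist")[:,:,::-1].copy();cv2.imwrite("pics/w3.png",a)
json.dump({k:np.array(v).tolist() for k,v in m.items() if k in("fx","fy","cx","cy","k1","R","t")},open("w3.json","w"))
h=cv2.cvtColor(a,cv2.COLOR_BGR2HSV)
k=((h[:,:,1]<25)&(h[:,:,2]>170)).astype(np.uint8);k[230:]=0
k=cv2.morphologyEx(k,cv2.MORPH_CLOSE,np.ones((25,25)))
c=max(cv2.findContours(k,0,2)[0],key=cv2.contourArea)
b=cv2.boxPoints(cv2.minAreaRect(c));w=ray2plane(m,b,.018);print(b.round(1).tolist(),w.round(4).tolist(),w.mean(0).round(4))
print([np.linalg.norm(w[i]-w[i-1]).round(4) for i in range(4)],[np.degrees(np.arctan2(*(w[i]-w[i-1])[[1,0]])).round(1) for i in range(4)])
E
```

```text
3.75 [0.5875 0.0114 0.1485] [-1.000e-04  4.224e-01  9.064e-01 -1.000e-04] 0.014236439027528107 29.999711215496063 [-0.037 -0.004  0.013 -0.004 -0.003 -0.   ]
[[197.0, 79.0], [325.0, 79.0], [325.0, 140.0], [197.0, 140.0]] [[0.4878, 0.0463, 0.018], [0.5754, 0.1199, 0.018], [0.6129, 0.0801, 0.018], [0.5208, 0.0027, 0.018]] [0.5492 0.0622 0.018 ]
[np.float64(0.0546), np.float64(0.1144), np.float64(0.0546), np.float64(0.1204)] [np.float64(127.1), np.float64(40.0), np.float64(-46.7), np.float64(-140.0)]
```

View pics/w3.png

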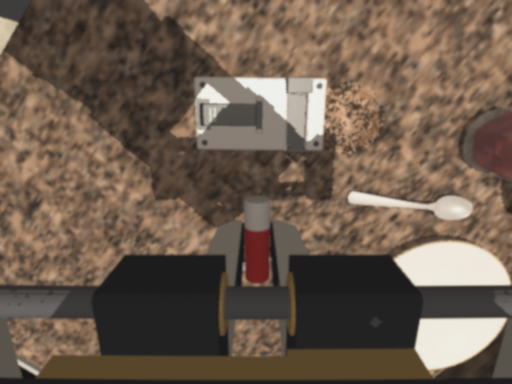

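The timer shows with corners at about (195,78), (325,78), (326,151) and (197,151). The hood is at the top (300,85), and the held cell's flat end is at (257,197). Now I'll refine the timer's pose.

```bash
python3 - <<'E'
from h import *
import json
a=cv2.imread("pics/w3.png");m=json.load(open("w3.json"))
h=cv2.cvtColor(a,cv2.COLOR_BGR2HSV)
k=((h[:,:,1]<40)&(h[:,:,2]>85)).astype(np.uint8);k[:60]=0;k[165:]=0;k[:,:180]=0;k[:,345:]=0
k=cv2.morphologyEx(k,cv2.MORPH_OPEN,np.ones((3,3)));k=cv2.morphologyEx(k,cv2.MORPH_CLOSE,np.ones((15,15)))
c=max(cv2.findContours(k,0,1)[0],key=cv2.contourArea)[:,0]
print(cv2.boundingRect(c))
w=ray2plane(m,c.astype(float),.018)[:,:2].astype(np.float32)
r=cv2.minAreaRect(w*1000);print("timer",r)
# held cell check
T=np.array([.5875,.0114,.1485]);ph=np.radians(130);tx=np.array([np.cos(ph),np.sin(ph),0])
print("pred flat-end top / side",project(m,[T+.022*tx+[0,0,.010],T+.022*tx+[0,0,.0028]]))
g=cv2.cvtColor(a,cv2.COLOR_BGR2GRAY)
print("col257 rows185-205",g[185:206,257].tolist());print("row215 cols",g[212,240:275].tolist())
print("row115 cols280-330",g[128,280:332].tolist());print("col297 rows70-160",g[70:160:1,297].tolist())
E
```

```text
(195, 78, 131, 72)
timer ((550.75634765625, 58.47658920288086), (118.21113586425781, 63.933998107910156), 40.01031494140625)
pred flat-end top / side [[257.65958221 204.42853163]
 [257.62682103 200.00677846]]
col257 rows185-205 [68, 68, 70, 72, 75, 76, 74, 72, 69, 65, 72, 81, 85, 86, 87, 91, 95, 95, 105, 119, 124]
row215 cols [59, 64, 76, 88, 96, 102, 105, 109, 112, 115, 117, 118, 120, 121, 123, 122, 123, 124, 123, 122, 122, 121, 120, 119, 116, 115, 113, 110, 106, 105, 111, 111, 107, 100, 93]
row115 cols280-330 [130, 130, 130, 130, 127, 119, 104, 87, 77, 75, 74, 75, 78, 93, 120, 150, 169, 178, 179, 179, 179, 179, 178, 169, 147, 143, 179, 218, 233, 238, 239, 239, 238, 238, 238, 238, 238, 238, 238, 238, 238, 234, 221, 183, 139, 121, 117, 108, 103, 109, 123, 121]
col297 rows70-160 [147, 147, 148, 146, 144, 140, 136, 141, 162, 176, 180, 182, 182, 182, 182, 182, 182, 182, 182, 183, 181, 170, 159, 163, 166, 174, 181, 184, 184, 184, 183, 183, 183, 183, 183, 183, 183, 183, 182, 182, 183, 183, 183, 183, 183, 183, 182, 182, 181, 181, 180, 181, 181, 180, 180, 180, 180, 179, 178, 176, 175, 167, 147, 118, 92, 78, 75, 75, 73, 73, 73, 73, 73, 73, 72, 71, 72, 74, 75, 75, 75, 70, 65, 65, 68, 74, 75, 72, 67, 65]
```

drive_tool(
  steps=[
    [0.5,[3,2,4],0],
    [0.5,[5.4,3.6,8],0],
    [0.5,[5.4,3.6,9.5],0],
    [0.5,[5.4,3.6,9.8],0],
    [0.5,[5.4,3.6,9.8],0],
    [0.5,[5.4,3.6,9.8],0],
  ],
)

```text
time: 4.4
eef_pos: [0.5814, 0.0743, 0.052]
eef_rot: [0.001, 0.424, 0.906, 0.0]
ft_force: [0.4, -0.1, 0.7]
opening: 0.0143
finger_force: 30.0
```

```bash
cat >> h.py <<'E'
def intimer(p,C=(.5508,.0585),a=40):
    a=np.radians(a);d=np.array(p[:2])-C
    return np.array([d@[np.sin(a),-np.cos(a)],d@[np.cos(a),np.sin(a)],p[2]])*1000
def rep():
    s=robot.state();w,x,y,z=s["eef_rot"]
    print(round(s["time"],2),"timer-frame mm",intimer(s["eef_pos"]).round(1),"phi",np.degrees(2*np.arctan2(y,x)).round(1),"F",s["ft_force"].round(1),"M",s["moment"].round(2),s["opening"].round(4),s["qpos"].round(2))
    return s
E
python3 - <<'E'
from h import *
s=rep()
m=robot.camera_model("wrist");a=robot.camera("wrist")[:,:,::-1];cv2.imwrite("pics/w4.png",cv2.resize(a[60:300,150:400],(750,600)[:2] if 0 else (625,600)))
E
```

```text
Traceback (most recent call last):
  File "h.py", line 20, in rep
    print(round(s["time"],2),"timer-frame mm",intimer(s["eef_pos"]).round(1),"phi",np.degrees(2*np.arctan2(y,x)).round(1),"F",s["ft_force"].round(1),"M",s["moment"].round(2),s["opening"].round(4),s["qpos"].round(2))
                                                                                                                                                                              ^^^^^^^^^^^^^^^^^^
AttributeError: 'float' object has no attribute 'round'
```

```bash
sed -i 's/s\["opening"\].round(4)/round(s["opening"],4)/' h.py; python3 -c "
from h import *
rep()"
```

```text
4.4 timer-frame mm [ 7.5 33.6 52. ] phi 129.9 F [ 0.4 -0.1  0.7] M [-0.07 -0.15  0.05] 0.0143 [ 0.05  0.63  1.68 -0.    0.83 -0.65]
```

drive_tool(
  steps=[
    [0.5,[0.1,0,0.8],0],
    [0.5,[0.1,0,1.4],0],
    [0.5,[0.1,0,1.7],0],
    [0.5,[0.1,0,2.0],0],
    [0.5,[0.1,0,2.2],0],
    [0.5,[0.1,0,2.4],0],
    [0.5,[0.1,0,2.6],0],
    [0.5,[0.1,0,2.6],0],
  ],
)

```text
time: 5.2
eef_pos: [0.5799, 0.0762, 0.0254]
eef_rot: [0.0, 0.423, 0.906, -0.0]
ft_force: [-4.5, -1.1, 10.9]
opening: 0.0144
finger_force: 30.0
```

```bash
python3 - <<'E'
from h import *
s=rep()
b=robot.camera("wrist")[:,:,::-1];a=robot.camera("scene")[:,:,::-1]
m=robot.camera_model("scene");p=project(m,s["eef_pos"])[0].astype(int);print(p)
cv2.imwrite("pics/w5.png",np.hstack([cv2.resize(b[130:290,170:350],(450,400)),cv2.resize(a[p[1]-30:p[1]+30,p[0]-25:p[0]+25],(333,400),interpolation=cv2.INTER_CUBIC)]))
E
```

```text
5.2 timer-frame mm [ 5.1 33.7 25.4] phi 130.0 F [-4.5 -1.1 10.9] M [-0.2   0.57 -0.17] 0.0144 [ 0.05  0.67  1.69 -0.    0.79 -0.65]
[205 215]
```

View pics/w5.png

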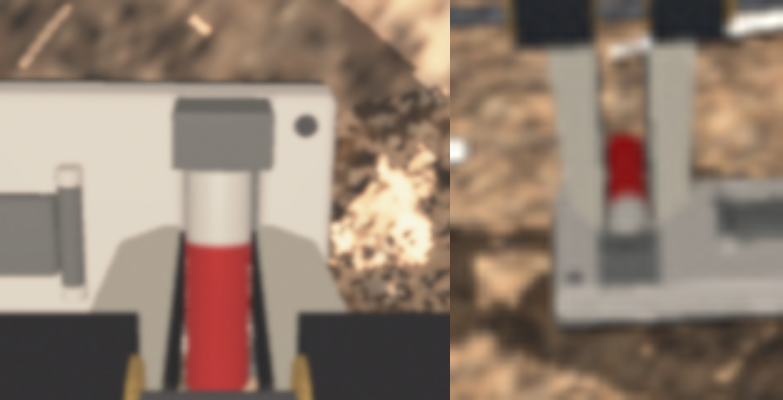

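The flat end sits right at the hood edge (crop 220,170), and the scene view shows the nub end tilted up. Next I'll push against the spring.

drive_tool(
  steps=[
    [0.5,[0.2,0,0],0],
    [0.5,[0.4,0,0],0],
    [0.5,[0.6,0,0],0],
    [0.5,[0.8,0,0],0],
    [0.5,[0.9,0,0],0],
    [0.5,[0.9,0,0],0],
  ],
)

```text
time: 5.9
eef_pos: [0.5759, 0.0825, 0.0256]
eef_rot: [0.002, 0.423, 0.906, 0.0]
ft_force: [4.2, -5.5, 5.5]
opening: 0.0143
finger_force: 30.0
```

```bash
python3 - <<'E'
from h import *
s=rep()
f=s["ft_force"];print("Fx,Fy timer",f@[.643,-.766,0],f@[.766,.643,0])
a=robot.camera("wrist");cv2.imwrite("pics/w6.png",a[:,:,::-1])
g=cv2.cvtColor(a,cv2.COLOR_RGB2HSV)
for r in (170,180,190): print(g[r,225:290:3,1].tolist(),g[r,225:290:3,2].tolist())
print("col258 sat",g[150:240:3,257,1].tolist(),g[150:240:3,257,2].tolist())
E
```

```text
5.9 timer-frame mm [-2.3 34.6 25.6] phi 130.0 F [ 4.2 -5.5  5.5] M [-1.   -0.79  0.12] 0.0143 [ 0.06  0.66  1.7  -0.    0.78 -0.63]
Fx,Fy timer 6.893772813123978 -0.32812768651377366
[32, 32, 32, 31, 34, 28, 25, 24, 24, 25, 23, 23, 25, 23, 26, 24, 24, 33, 30, 28, 30, 31] [220, 220, 220, 220, 196, 128, 123, 117, 117, 114, 110, 111, 110, 109, 109, 107, 108, 184, 224, 224, 224, 225]
[28, 28, 28, 29, 28, 23, 23, 23, 23, 21, 22, 23, 23, 23, 23, 21, 23, 25, 31, 29, 35, 15] [226, 226, 226, 225, 155, 131, 131, 131, 132, 131, 130, 131, 131, 131, 131, 131, 131, 142, 222, 226, 199, 101]
[28, 28, 28, 29, 32, 23, 23, 21, 22, 23, 23, 23, 24, 25, 24, 23, 23, 25, 31, 28, 28, 28] [226, 226, 226, 226, 168, 131, 131, 131, 130, 131, 131, 131, 130, 132, 130, 131, 131, 141, 222, 226, 226, 226]
col258 sat [88, 87, 87, 86, 64, 36, 35, 22, 19, 20, 21, 23, 23, 23, 23, 22, 29, 26, 25, 25, 26, 26, 27, 27, 27, 29, 85, 175, 177, 177] [130, 138, 153, 158, 115, 178, 184, 104, 109, 130, 131, 131, 131, 131, 131, 130, 158, 227, 227, 226, 226, 225, 224, 224, 224, 223, 213, 194, 192, 192]
```

```bash
python3 - <<'E'
from h import *
m=robot.camera_model("wrist");s=robot.state();T=s["eef_pos"]
def tl(p): # relative to TCP in timer axes, mm
    d=(np.array(p)-T)*1000; return np.array([d@[.643,-.766,0],d@[.766,.643,0],d[2]]).round(1)
for n,p,z in(("hood front top",(257,197.5),.0324),("hood front bottom",(257,197.5),.0302),("hoodL",(238,185),.0324),("hoodR",(276,185),.0324),("timer -x edge",(215,162),.018)): print(n,tl(ray2plane(m,p,z)[0]))
P=lambda x,z: T+np.array([.643,-.766,0])*x/1000+np.array([0,0,z/1000])
for a in (0,10,20,25,30):
    c,q=np.cos(np.radians(a)),np.sin(np.radians(a))
    top=(-22*c-7.1*q,2.7-22*q+7.1*c);bd=(-22*c+13*c-7.1*q,2.7-9*q+7.1*c);low=(-22*c+7.1*q,2.7-22*q-7.1*c)
    print(a,"top corner",np.round(top,1),project(m,P(*top))[0].round(1),"seam13",project(m,P(*bd))[0].round(1),"low",np.round(low,1))
E
```

```text
hood front top [-24.8  -0.3   6.8]
hood front bottom [-24.1  -0.3   4.6]
hoodL [-31.7 -10.3   6.8]
hoodR [-31.7   9.6   6.8]
timer -x edge [-41.  -23.8  -7.6]
0 top corner [-22.    9.8] [257.7 204.4] seam13 [257.7 227.3] low [-22.   -4.4]
10 top corner [-22.9   5.9] [257.6 200.3] seam13 [257.6 224.1] low [-20.4  -8.1]
20 top corner [-23.1   1.8] [257.6 197.6] seam13 [257.6 221.5] low [-18.2 -11.5]
25 top corner [-22.9  -0.2] [257.6 196.7] seam13 [257.6 220.3] low [-16.9 -13. ]
30 top corner [-22.6  -2.2] [257.6 196.2] seam13 [257.6 219.3] low [-15.5 -14.4]
```

```bash
cat >> h.py <<'E'
def tilt(g=22,show=True):
    "pitch of the held cell and its height over the TCP from the scene camera (red part top and seam)"
    s=robot.state();T=s["eef_pos"];m=robot.camera_model("scene");a=robot.camera("scene")
    h=cv2.cvtColor(a,cv2.COLOR_RGB2HSV);k=(((h[:,:,0]<8)|(h[:,:,0]>172))&(h[:,:,1]>130)).astype(np.uint8)
    p=project(m,T)[0].astype(int);q=np.zeros_like(k);q[p[1]-50:p[1]+30,p[0]-30:p[0]+30]=1
    c=max(cv2.findContours(k*q,0,1)[0],key=cv2.contourArea);print("TCP px",p,"red",cv2.boundingRect(c),cv2.minAreaRect(c))
    w,x,y,z=s["eef_rot"];ph=2*np.arctan2(y,x);e=-np.array([np.cos(ph),np.sin(ph),0])
    n=np.array([np.sin(ph),-np.cos(ph),0])
    for d in(2.7,6,9):
        for t in(0,10,20,30):
            cs,sn=np.cos(np.radians(t)),np.sin(np.radians(t));u=e*cs+np.array([0,0,sn]);v=-e*sn+np.array([0,0,cs])
            A=T+[0,0,d/1000];th=np.linspace(0,6.28,40)[:,None]
            P=np.vstack([A+u*L/1000+(n*np.cos(th)+v*np.sin(th))*.0071 for L in(13-g,48.5-g)])
            print(d,t,cv2.boundingRect(project(m,P).astype(np.float32)))
E
python3 -c "
from h import *
rep();tilt()"
```

```text
5.95 timer-frame mm [-2.3 34.6 25.6] phi 130.0 F [ 3.6 -4.1  5.1] M [-0.97 -0.83  0.16] 0.0141 [ 0.06  0.66  1.7  -0.    0.78 -0.63]
TCP px [205 217] red (203, 206, 6, 10) ((205.5, 210.5), (9.0, 5.0), 90.0)
2.7 0 (202, 207, 7, 14)
2.7 10 (202, 206, 7, 16)
2.7 20 (202, 205, 7, 17)
2.7 30 (202, 204, 7, 17)
6 0 (202, 206, 7, 14)
6 10 (202, 205, 7, 15)
6 20 (202, 204, 7, 16)
6 30 (202, 203, 7, 17)
9 0 (202, 205, 7, 14)
9 10 (202, 204, 7, 15)
9 20 (202, 203, 7, 16)
9 30 (201, 202, 8, 17)
```

```bash
python3 - <<'E'
from h import *
for f in("w3","w6"):
    a=cv2.imread(f"pics/{f}.png");h=cv2.cvtColor(a,cv2.COLOR_BGR2HSV)
    print(f,[(r,int(h[r,257,1]),int(h[r,257,2])) for r in range(190,240,1) if r%2==0])
    for r in (215,222,235,250,265,275): 
        k=(h[r,225:290,1]>120) if r>228 else None
        if k is not None: i=np.where(k)[0]; print(r,i.min()+225,i.max()+225)
    i=np.where(h[225:384,257,1]>140)[0]+225;print("red rows",i.min(),i.max())
E
```

```text
w3 [(190, 86, 89), (192, 80, 83), (194, 75, 75), (196, 38, 87), (198, 34, 91), (200, 32, 95), (202, 31, 100), (204, 34, 126), (206, 35, 131), (208, 35, 131), (210, 33, 130), (212, 33, 130), (214, 35, 130), (216, 36, 129), (218, 36, 129), (220, 36, 128), (222, 36, 129), (224, 36, 129), (226, 36, 129), (228, 38, 129), (230, 58, 123), (232, 140, 111), (234, 179, 108), (236, 178, 109), (238, 179, 108)]
235 244 269
250 245 269
265 246 268
275 225 289
red rows 233 282
w6 [(190, 23, 131), (192, 23, 131), (194, 22, 130), (196, 22, 130), (198, 29, 158), (200, 28, 221), (202, 25, 227), (204, 25, 227), (206, 25, 226), (208, 26, 226), (210, 26, 226), (212, 26, 226), (214, 27, 225), (216, 27, 224), (218, 27, 223), (220, 28, 224), (222, 27, 224), (224, 29, 223), (226, 32, 223), (228, 85, 213), (230, 163, 195), (232, 176, 193), (234, 177, 192), (236, 177, 192), (238, 177, 192)]
235 244 269
250 244 270
265 246 269
275 225 289
red rows 230 285
```

The cell slipped up in the pads and only tilted about 15°, so it hit the hood front and slid the timer 7 mm. I'll back off, release it so it settles slanted between trough and lip, then regrip lower.

drive_tool(
  steps=[
    [0.5,[-0.2,0,0],0],
    [0.5,[-0.4,0,0],0],
    [0.5,[-0.4,0,0],0],
    [2.2,[-0.4,0,0],0],
    [2.2,[-0.4,0,0],0],
    [2.2,[-0.4,0,0],0],
    [2.2,[-0.4,0,0.3],0],
    [2.2,[-0.4,0,0.3],0],
    [2.2,[-0.4,0,0.3],0],
  ],
)

```text
time: 6.9
eef_pos: [0.5766, 0.08, 0.0214]
eef_rot: [-0.0, 0.423, 0.906, -0.0]
ft_force: [0.2, -0.8, 0.1]
opening: 0.0218
finger_force: 0.0
```

```bash
python3 - <<'E'
from h import *
s=rep()
a=robot.camera("wrist")[:,:,::-1].copy();cv2.imwrite("pics/w7.png",a);h=cv2.cvtColor(a,cv2.COLOR_BGR2HSV)
print([(r,int(h[r,257,1]),int(h[r,257,2])) for r in range(160,240,2)])
for r in(205,215,235,245): print(r,h[r,225:290:3,2].tolist())
m=robot.camera_model("wrist");T=s["eef_pos"]
P=lambda x,z: T+np.array([.643,-.766,0])*x/1000+np.array([0,0,z/1000])
print("hood front -24 to -29 at +10:",[project(m,P(-x,10))[0].round(1).tolist() for x in(24,26,28)])
cv2.imwrite("pics/c7.png",cv2.resize(a[140:300,170:350],(675,600)))
E
```

```text
6.9 timer-frame mm [ 0.1 33.5 21.4] phi 130.0 F [ 0.2 -0.8  0.1] M [ 0.   -0.15  0.05] 0.0218 [ 0.06  0.67  1.7  -0.    0.78 -0.64]
[(160, 57, 116), (162, 34, 167), (164, 35, 181), (166, 31, 158), (168, 24, 107), (170, 22, 104), (172, 22, 114), (174, 21, 133), (176, 19, 132), (178, 19, 131), (180, 21, 131), (182, 23, 131), (184, 23, 131), (186, 23, 131), (188, 23, 131), (190, 23, 131), (192, 23, 131), (194, 23, 132), (196, 30, 176), (198, 31, 219), (200, 31, 220), (202, 30, 220), (204, 30, 220), (206, 31, 220), (208, 31, 221), (210, 30, 220), (212, 31, 220), (214, 30, 220), (216, 30, 221), (218, 29, 221), (220, 30, 222), (222, 32, 222), (224, 74, 213), (226, 157, 195), (228, 177, 192), (230, 177, 193), (232, 177, 192), (234, 178, 192), (236, 177, 192), (238, 178, 191)]
205 [226, 226, 225, 226, 226, 224, 203, 170, 202, 214, 218, 221, 220, 215, 206, 178, 136, 201, 224, 226, 226, 226]
215 [226, 226, 225, 225, 226, 224, 212, 177, 202, 214, 218, 221, 219, 215, 206, 179, 135, 197, 223, 225, 225, 225]
235 [174, 174, 166, 67, 129, 224, 218, 171, 171, 181, 188, 193, 188, 183, 173, 158, 134, 119, 52, 155, 175, 174]
245 [174, 174, 116, 47, 122, 225, 219, 173, 171, 181, 188, 192, 188, 182, 174, 157, 133, 106, 44, 90, 172, 174]
hood front -24 to -29 at +10: [[257.5, 200.7], [257.5, 197.0], [257.5, 193.4]]
```

View pics/c7.png

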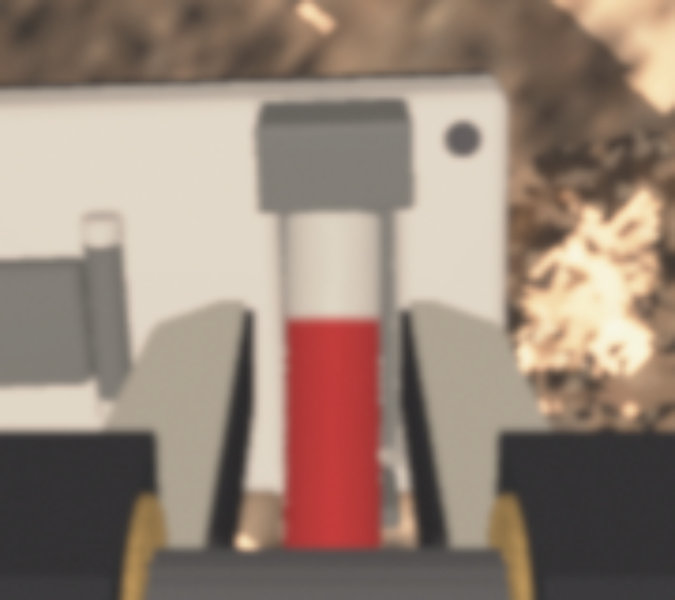

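The cell is now slanted with its flat end at the hood edge (crop 333,210), seated in the trough, and the timer is yawed about 1°. I'll regrip and push against the spring.

drive_tool(
  steps=[
    [2.2,[0,0.12,-0.35],0],
    [2.2,[0,0.12,-0.35],0],
    [0.5,[0,0.12,-0.35],0],
    [0.5,[0,0.12,-0.35],0],
    [0.5,[0,0.12,-0.35],0],
    [0.5,[0.2,0.12,-0.35],0],
    [0.5,[0.4,0.12,-0.35],0],
    [0.5,[0.6,0.12,-0.35],0],
    [0.5,[0.6,0.12,-0.35],0],
  ],
)

```text
time: 7.85
eef_pos: [0.5736, 0.0856, 0.0251]
eef_rot: [0.0, 0.423, 0.906, -0.0]
ft_force: [0.8, -1.2, 0.1]
opening: 0.0146
finger_force: 30.0
```

```bash
cat >> h.py <<'E'
def look(n):
    s=rep();f=s["ft_force"];print("Fx,Fy timer",(f@[.643,-.766,0]).round(1),(f@[.766,.643,0]).round(1))
    a=robot.camera("wrist")[:,:,::-1].copy();cv2.imwrite(f"pics/{n}.png",a);h=cv2.cvtColor(a,cv2.COLOR_BGR2HSV)
    print("hood front, seam rows:",[(r,int(h[r,257,1]),int(h[r,257,2])) for r in range(170,240,2) if abs(int(h[r,257,2])-int(h[r-2,257,2]))>12 or abs(int(h[r,257,1])-int(h[r-2,257,1]))>25])
E
python3 -c "
from h import *
look('w8')"
```

```text
7.85 timer-frame mm [-6.1 34.8 25.1] phi 130.0 F [ 0.8 -1.2  0.1] M [-0.22 -0.24 -0.01] 0.0146 [ 0.07  0.66  1.7  -0.    0.78 -0.63]
Fx,Fy timer 1.4 -0.2
hood front, seam rows: [(170, 36, 158), (172, 35, 180), (176, 29, 134), (178, 22, 103), (182, 22, 117), (184, 23, 131), (204, 28, 154), (206, 33, 215), (222, 118, 203), (224, 175, 192)]
```

drive_tool(
  steps=[
    [0.5,[0.2,0,0],0],
    [0.5,[0.4,0,0],0],
    [0.5,[0.5,0,0],0],
    [0.5,[0.5,0,0],0],
  ],
)

```text
time: 8.3
eef_pos: [0.5705, 0.0892, 0.0251]
eef_rot: [0.0, 0.423, 0.906, -0.0]
ft_force: [0.8, -2.8, 0.4]
opening: 0.0146
finger_force: 30.0
```

```bash
python3 -c "
from h import *
look('w9')"
```

```text
8.3 timer-frame mm [-10.9  34.8  25.1] phi 130.0 F [ 0.8 -2.8  0.4] M [-0.45 -0.2   0.09] 0.0146 [ 0.07  0.66  1.71 -0.    0.77 -0.62]
Fx,Fy timer 2.7 -1.2
hood front, seam rows: [(176, 61, 117), (178, 36, 165), (180, 35, 181), (184, 29, 134), (186, 22, 103), (192, 22, 129), (212, 24, 146), (214, 34, 213), (222, 115, 204), (224, 174, 193)]
```

drive_tool(
  steps=[
    [0.5,[0.1,0,0.1],0],
    [0.5,[0.1,0,0.2],0],
    [0.5,[0.1,0,0.3],0],
    [0.5,[0.1,0,0.4],0],
    [0.5,[0.1,0,0.5],0],
    [0.5,[0.1,0,0.5],0],
  ],
)

```text
time: 8.95
eef_pos: [0.5713, 0.0891, 0.0216]
eef_rot: [0.002, 0.423, 0.906, 0.0]
ft_force: [0.7, -10.3, 14.2]
opening: 0.0142
finger_force: 30.0
```

```bash
python3 -c "
from h import *
look('w10')"
```

```text
8.95 timer-frame mm [-10.3  35.3  21.6] phi 130.0 F [  0.7 -10.3  14.2] M [-1.77  0.05  0.05] 0.0142 [ 0.07  0.66  1.71 -0.    0.77 -0.62]
Fx,Fy timer 8.4 -6.1
hood front, seam rows: [(176, 72, 121), (178, 35, 159), (180, 34, 180), (184, 32, 150), (186, 24, 105), (192, 23, 124), (214, 30, 171), (216, 27, 224), (224, 75, 217), (226, 159, 200)]
```

drive_tool(
  steps=[
    [0.5,[0,0,0.1],0],
    [0.5,[0,0,0.2],0],
    [0.5,[0,0,0.2],0],
  ],
)

```text
time: 9.3
eef_pos: [0.5714, 0.0889, 0.0197]
eef_rot: [0.002, 0.423, 0.906, 0.0]
ft_force: [0.3, -11.5, 15.8]
opening: 0.0142
finger_force: 30.0
```

```bash
python3 -c "
from h import *
look('w11')
s=robot.state();T=s['eef_pos'];m=robot.camera_model('scene');a=robot.camera('scene')[:,:,::-1];p=project(m,T)[0].astype(int)
cv2.imwrite('pics/s11.png',cv2.resize(a[p[1]-45:p[1]+30,p[0]-40:p[0]+60],(800,600),interpolation=cv2.INTER_CUBIC))"
```

```text
9.3 timer-frame mm [-10.1  35.3  19.7] phi 130.0 F [  0.3 -11.5  15.8] M [-2.01  0.04  0.14] 0.0142 [ 0.07  0.67  1.71 -0.    0.76 -0.62]
Fx,Fy timer 9.0 -7.2
hood front, seam rows: [(176, 81, 136), (178, 35, 131), (180, 36, 179), (186, 23, 110), (194, 22, 130), (216, 33, 211), (218, 26, 226), (226, 66, 219), (228, 152, 201)]
```

drive_tool(
  steps=[
    [0.5,[0,0,-0.1],0],
    [2.2,[0,0,-0.1],0],
    [2.2,[0,0,-0.1],0],
    [2.2,[0,0,-0.1],0],
  ],
)

```text
time: 9.8
eef_pos: [0.5694, 0.0903, 0.0188]
eef_rot: [-0.0, 0.423, 0.906, -0.0]
ft_force: [0.0, 0.3, 0.3]
opening: 0.0217
finger_force: 0.0
```

```bash
python3 -c "
from h import *
look('w12')"
```

```text
9.8 timer-frame mm [-12.4  34.7  18.8] phi 130.0 F [0.  0.3 0.3] M [ 0.02 -0.14  0.04] 0.0217 [ 0.08  0.67  1.71  0.    0.76 -0.62]
Fx,Fy timer -0.2 0.2
hood front, seam rows: [(180, 83, 142), (182, 38, 122), (184, 36, 178), (190, 25, 121), (192, 20, 103), (198, 22, 128), (220, 30, 181), (222, 27, 224), (234, 54, 220), (236, 139, 202), (238, 176, 197)]
```

The cell stayed compressed after release, so the nub end is caught below the lip edge. Now I'll press it down from above with closed fingers.

drive_tool(
  steps=[
    [2.2,[0,0,-2.5],0],
    [0,[0,0,-4.5],0],
    [0,[-1.9,0,-4.5],0],
    [0,[-1.9,0,-4.5],0],
    [0,[-1.9,0,-3],0],
    [0,[-1.9,0,-2],0],
    [0,[-1.9,0,-1.5],0],
    [0,[-1.9,0,-1.1],0],
    [0,[-1.9,0,-0.9],0],
    [0,[-1.9,0,-0.7],0],
  ],
)

```text
time: 10.85
eef_pos: [0.5821, 0.0755, 0.026]
eef_rot: [-0.0, 0.423, 0.906, 0.0]
ft_force: [-0.6, -0.5, -0.1]
opening: 0.0007
finger_force: 0.0
```

```bash
python3 -c "
from h import *
look('w13')"
```

```text
10.85 timer-frame mm [ 7.  34.9 26. ] phi 130.0 F [-0.6 -0.5 -0.1] M [-0.01 -0.13 -0.02] 0.0007 [ 0.05  0.67  1.68  0.    0.79 -0.65]
Fx,Fy timer -0.0 -0.8
hood front, seam rows: [(180, 29, 151), (182, 34, 213), (202, 79, 203), (204, 162, 186), (222, 162, 143), (224, 135, 102)]
```

drive_tool(
  steps=[
    [0,[0,0,0.1],0],
    [0,[0,0,0.15],0],
    [0,[0,0,0.2],0],
    [0,[0,0,0.2],0],
  ],
)

```text
time: 11.3
eef_pos: [0.5823, 0.0756, 0.0258]
eef_rot: [0.0, 0.423, 0.906, 0.0]
ft_force: [-7.1, -0.2, 18.3]
opening: 0.0007
finger_force: 9.0
```

```bash
python3 -c "
from h import *
look('w14')"
```

```text
11.3 timer-frame mm [ 7.2 35.1 25.8] phi 130.0 F [-7.1 -0.2 18.3] M [-0.06  1.16  0.03] 0.0007 [ 0.05  0.67  1.68  0.    0.79 -0.65]
Fx,Fy timer -4.4 -5.6
hood front, seam rows: [(180, 28, 155), (182, 33, 215), (202, 80, 203), (204, 163, 185), (222, 161, 144), (224, 134, 101)]
```

drive_tool(
  steps=[
    [0,[0,0,-3],0],
    [0,[-1,-1,-7],0],
    [3,[-4,-3.6,-11],0],
    [3,[-4.5,-3.6,-12.5],0],
    [3,[-4.5,-3.6,-12.5],0],
    [3,[-4.5,-3.6,-12.5],0],
  ],
)

```text
time: 11.95
eef_pos: [0.5831, 0.0181, 0.1486]
eef_rot: [-0.0, 0.423, 0.906, 0.0]
ft_force: [0.8, 0.2, -0.7]
opening: 0.0271
finger_force: 0.0
```

```bash
cat >> h.py <<'E'
def timerfit(n):
    s=rep();m=robot.camera_model("wrist");a=robot.camera("wrist")[:,:,::-1].copy();cv2.imwrite(f"pics/{n}.png",a)
    h=cv2.cvtColor(a,cv2.COLOR_BGR2HSV)
    k=((h[:,:,1]<45)&(h[:,:,2]>85)).astype(np.uint8);k[200:]=0;k[:,:160]=0;k[:,350:]=0
    k=cv2.morphologyEx(k,cv2.MORPH_OPEN,np.ones((3,3)));k=cv2.morphologyEx(k,cv2.MORPH_CLOSE,np.ones((21,21)))
    c=max(cv2.findContours(k,0,1)[0],key=cv2.contourArea)[:,0];print(cv2.boundingRect(c))
    w=ray2plane(m,c.astype(float),.018)[:,:2].astype(np.float32);r=cv2.minAreaRect(w*1000);print("timer",r)
    return s,m,a,h,r
E
python3 - <<'E'
from h import *
s,m,a,h,r=timerfit("w15")
C=np.array(r[0])/1000;A=r[2] if r[1][0]>r[1][1] else r[2]-90
print(C,A)
k=(((h[:,:,0]<8)|(h[:,:,0]>172))&(h[:,:,1]>120)).astype(np.uint8);k[200:]=0;k[:,350:]=0;k[:,160:]*=1
c=max(cv2.findContours(k,0,1)[0],key=cv2.contourArea);b=cv2.minAreaRect(c);print("red",b)
for p in cv2.boxPoints(b): print(intimer(ray2plane(m,p,.0215)[0],C,A).round(1))
E
```

```text
11.95 timer-frame mm [ 51.7  -1.3 148.6] phi 130.0 F [ 0.8  0.2 -0.7] M [ 0.03 -0.09  0.05] 0.0271 [-0.05  0.49  1.63  0.    1.02 -0.75]
(193, 78, 133, 76)
timer ((548.1048583984375, 63.478424072265625), (119.17630767822266, 67.14787292480469), 41.68477249145508)
[0.54810486 0.06347842] 41.68477249145508
red ((297.5, 128.0), (34.0, 13.0), 90.0)
[-4.9 28.4 21.5]
[-4.6 40.2 21.5]
[26.4 40.5 21.5]
[26.1 28.4 21.5]
```

The red part spans timer x from -5 to 26 and y centre 34.4, ending right under the lip, so the cell is home. Next is the kickstand: I'll turn the tool to close across the leg, with only the pad edge on the foot's tip.

drive_tool(
  steps=[
    [5,[2,-2,0],8],
    [5,[4,-4,0],17],
    [5,[5.6,-5.6,2],88],
    [5,[5.6,-5.6,3],88],
    [5,[5.6,-5.6,4],88],
    [5,[5.6,-5.6,5],88],
    [5,[5.6,-5.6,6],88],
    [5,[5.6,-5.6,7],88],
    [5,[5.6,-5.6,8],88],
    [5,[5.6,-5.6,9],88],
  ],
)

```text
time: 13.0
eef_pos: [0.5034, 0.0256, 0.0573]
eef_rot: [-0.001, 0.926, 0.377, -0.001]
ft_force: [-0.2, 0.1, -0.4]
opening: 0.0499
finger_force: 0.0
```

drive_tool(
  steps=[
    [5,[0,0,0],3],
    [5,[0,0,0],3],
    [5,[0,0,0],3],
    [5,[0,0,0],0.5],
  ],
)

```text
time: 13.4
eef_pos: [0.5043, 0.0251, 0.0588]
eef_rot: [-0.0, 0.926, 0.377, -0.0]
ft_force: [-0.0, -0.7, 0.1]
opening: 0.0499
finger_force: 0.0
```

```bash
sed -i 's/C=(.5508,.0585),a=40)/C=(.5481,.0635),a=41.7)/' h.py; python3 -c "
from h import *
s=rep()"
```

```text
13.4 timer-frame mm [ -0.5 -58.3  58.8] phi 44.3 F [-0.  -0.7  0.1] M [-0.09  0.04 -0.05] 0.0499 [-0.04  0.5   1.89  0.    0.75  0.76]
```

drive_tool(
  steps=[
    [5,[0,0,2],2.6],
    [5,[0,0,3.5],2.6],
    [5,[0,0,3.9],2.6],
    [1.5,[0,0,3.9],2.6],
    [1.5,[0,0,3.9],2.6],
    [1.5,[0,0,3.9],2.6],
    [1.5,[0,0,3.9],2.6],
    [1.5,[0,0,3.9],2.6],
  ],
)

```text
time: 14.2
eef_pos: [0.5047, 0.0248, 0.0205]
eef_rot: [0.0, 0.935, 0.354, 0.0]
ft_force: [-0.6, 0.6, 1.6]
opening: 0.0185
finger_force: 30.0
```

```bash
python3 -c "
from h import *
s=rep()"
```

```text
14.2 timer-frame mm [ -0.  -58.1  20.5] phi 41.5 F [-0.6  0.6  1.6] M [ 0.19  0.   -0.03] 0.0185 [-0.04  0.57  1.9   0.    0.66  0.8 ]
```

drive_tool(
  steps=[
    [1.5,[0,0,-0.4],0],
    [1.5,[0.06,0,-0.8],0],
    [1.5,[0.15,0,-1.2],0],
    [1.5,[0.23,0,-1.54],0],
    [1.5,[0.36,0,-1.9],0],
    [1.5,[0.52,0,-2.26],0],
    [1.5,[0.7,0,-2.6],0],
    [1.5,[0.7,0,-2.6],0],
  ],
)

```text
time: 15.0
eef_pos: [0.5098, 0.0295, 0.0465]
eef_rot: [0.0, 0.935, 0.355, -0.0]
ft_force: [-0.5, 0.4, -0.4]
opening: 0.0181
finger_force: 30.0
```

```bash
python3 - <<'E'
from h import *
s=rep();print(s["finger_force"])
m=robot.camera_model("wrist");a=robot.camera("wrist")[:,:,::-1];m2=robot.camera_model("scene");b=robot.camera("scene")[:,:,::-1]
p=project(m2,[.5481,.0635,.02])[0].astype(int)
cv2.imwrite("pics/v.png",np.hstack([cv2.resize(a,(400,300)),cv2.resize(b[p[1]-60:p[1]+40,p[0]-67:p[0]+67],(400,300),interpolation=cv2.INTER_CUBIC)]))
# timer back corners if not moved
ex,ey=np.array([.665,-.747,0]),np.array([.747,.665,0]);C=np.array([.5481,.0635,.018])
print("pred wrist px corners",project(m,[C+x*ex+y*ey for x in(-.033,.033) for y in(-.06,.06)]).round(0).tolist())
g=cv2.cvtColor(a,cv2.COLOR_BGR2HSV);k=((g[:,:,1]<45)&(g[:,:,2]>110)).astype(np.uint8);k[250:]=0
k=cv2.morphologyEx(k,cv2.MORPH_OPEN,np.ones((5,5)))
c=max(cv2.findContours(k,0,1)[0],key=cv2.contourArea);print(cv2.boundingRect(c))
E
```

```text
15.0 timer-frame mm [ -0.1 -51.2  46.5] phi 41.5 F [-0.5  0.4 -0.4] M [-0.02 -0.08  0.01] 0.0181 [-0.03  0.53  1.88 -0.    0.73  0.81]
29.99582201242447
pred wrist px corners [[208.0, 228.0], [198.0, 32.0], [307.0, 228.0], [315.0, 31.0]]
(197, 33, 119, 217)
```

View pics/v.png

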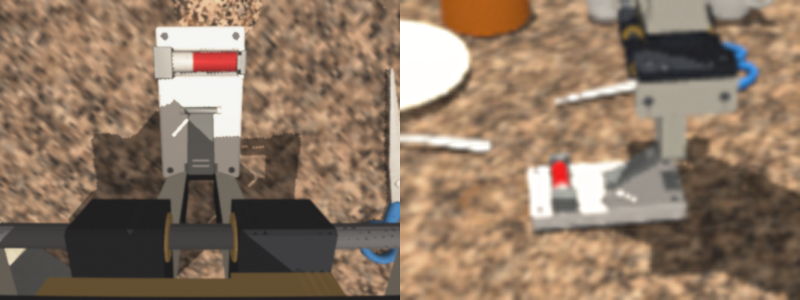

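The leg is up about half way (right half, 660,165), the cell is home, and the timer hasn't moved. I'll raise the leg to its stop.

drive_tool(
  steps=[
    [1.5,[0.22,0,-0.34],0],
    [1.5,[0.45,0,-0.65],0],
    [1.5,[0.7,0,-0.95],0],
    [1.5,[0.95,0,-1.2],0],
    [1.5,[1.15,0,-1.33],0],
    [1.5,[1.35,0,-1.45],0],
    [1.5,[1.35,0,-1.45],0],
  ],
)

```text
time: 15.8
eef_pos: [0.52, 0.0385, 0.0607]
eef_rot: [0.0, 0.935, 0.355, 0.0]
ft_force: [-1.2, -0.5, -4.1]
opening: 0.0185
finger_force: 30.0
```

```bash
python3 - <<'E'
from h import *
s=rep();f=s["ft_force"];print("Fx,Fy timer",(f@[.665,-.747,0]).round(1),(f@[.747,.665,0]).round(1))
E
```

```text
15.8 timer-frame mm [ -0.  -37.6  60.7] phi 41.5 F [-1.2 -0.5 -4.1] M [-0.14  0.15 -0.01] 0.0185 [-0.02  0.52  1.85 -0.    0.77  0.83]
Fx,Fy timer -0.4 -1.2
```

drive_tool(
  steps=[
    [1.5,[-0.05,0,0.15],0],
    [1.5,[-0.05,0,0.15],0],
    [5,[-0.05,0,0.15],0],
    [5,[-0.05,0,0.15],0],
    [5,[-1,0,-3],0],
    [5,[-3.8,0,-6],0],
    [5,[-3.8,0,-6],0],
    [5,[-3.8,0,-6],0],
    [5,[-3.8,0,-6],0],
  ],
)

```text
time: 16.7
eef_pos: [0.4915, 0.0135, 0.12]
eef_rot: [-0.0, 0.935, 0.354, -0.0]
ft_force: [0.3, -0.5, -0.5]
opening: 0.0499
finger_force: 0.0
```

```bash
python3 - <<'E'
from h import *
s,m,a,h,r=timerfit("w20")
print(s["eef_pos"])
# leg foot: predicted pixel of tip for angles
A=np.radians(41.7);ex=np.array([np.sin(A),-np.cos(A),0]);ey=np.array([np.cos(A),np.sin(A),0]);C=np.array([.5481,.0635,0])
for t in(.4,.6,.8,.84): print(t,project(m,C+ey*(-.001-.054*np.cos(t))+[0,0,.0212+.054*np.sin(t)]).round(1))
print([ [int(v) for v in cv2.cvtColor(a,cv2.COLOR_BGR2GRAY)[120:230:3,c]] for c in (257,)])
print("corners pred",project(m,[C+[0,0,.018]+x*ex+y*ey for x in(-.033,.033) for y in(-.06,.06)]).round(0).tolist())
E
```

```text
16.7 timer-frame mm [ -0.3 -75.5 120. ] phi 41.5 F [ 0.3 -0.5 -0.5] M [-0.07 -0.02 -0.07] 0.0499 [-0.07  0.38  1.89  0.    0.87  0.78]
(213, 14, 88, 152)
timer ((549.0518798828125, 64.94831848144531), (118.55120086669922, 68.23521423339844), 41.537540435791016)
[0.49154003 0.01346322 0.12001409]
0.4 [[257.3 163.1]]
0.6 [[257.3 159. ]]
0.8 [[257.3 151.8]]
0.84 [[257.2 150. ]]
[[137, 137, 137, 166, 167, 204, 139, 122, 52, 62, 193, 106, 91, 92, 92, 100, 71, 87, 92, 79, 70, 73, 73, 59, 70, 81, 89, 83, 74, 84, 87, 74, 73, 63, 65, 66, 58]]
corners pred [[219.0, 168.0], [214.0, 16.0], [295.0, 168.0], [300.0, 15.0]]
```

The kickstand foot shows at rows 144–150, which is where the fully out position was predicted. Now I'll grip the timer at its top corner sides.

drive_tool(
  steps=[
    [8.5,[5,0,0],0],
    [8.5,[10,0,0],0],
    [8.5,[13.9,0,0],0],
    [8.5,[13.9,0,4],0],
    [8.5,[13.9,0,8],0],
    [8.5,[13.9,0,10],0],
    [8.5,[13.9,0,10.8],0],
    [8.5,[13.9,0,10.8],0],
    [8.5,[13.9,0,10.8],0],
  ],
)

```text
time: 17.65
eef_pos: [0.5961, 0.1055, 0.0134]
eef_rot: [0.0, 0.935, 0.354, 0.001]
ft_force: [-0.2, -0.2, 0.3]
opening: 0.0848
finger_force: 0.0
```

```bash
python3 - <<'E'
from h import *
s=rep();a=robot.camera("wrist")
E
```

```text
17.65 timer-frame mm [ 0.6 63.8 13.4] phi 41.5 F [-0.2 -0.2  0.3] M [-0.07 -0.03 -0.02] 0.0848 [0.1  0.71 1.63 0.   0.79 0.94]
```

drive_tool(
  steps=[
    [8.5,[-0.1,0,0.15],0],
    [5.5,[-0.1,0,0.15],0],
    [5.5,[-0.1,0,0.15],0],
    [5.5,[-0.1,0,0.15],0],
    [5.5,[-0.1,0,0.15],0],
    [5.5,[-0.1,0,-0.3],0],
    [5.5,[-0.2,0,-0.8],0],
    [5.5,[-0.35,0,-1.4],0],
    [5.5,[-0.5,0,-2.0],0],
    [5.5,[-0.65,0,-2.5],0],
  ],
)

```text
time: 18.7
eef_pos: [0.5904, 0.1009, 0.0382]
eef_rot: [-0.0, 0.935, 0.354, -0.0]
ft_force: [-0.3, -0.5, -4.2]
opening: 0.0653
finger_force: 30.0
```

```bash
cat >> h.py <<'E'
def stat():
    s=rep();f=s["ft_force"];print("Fx,Fy timer",(f@[.665,-.747,0]).round(1),(f@[.747,.665,0]).round(1),"grip",s["finger_force"]);return s
E
python3 -c "
from h import *
stat()"
```

```text
18.7 timer-frame mm [ 0.2 56.5 38.2] phi 41.5 F [-0.3 -0.5 -4.2] M [ 0.05 -0.02  0.01] 0.0653 [0.09 0.67 1.64 0.   0.83 0.94]
Fx,Fy timer 0.1 -0.5 grip 29.99870042782277
```

```bash
cat >> h.py <<'E'
A0=np.radians(41.6);EX=np.array([np.sin(A0),-np.cos(A0),0]);EY=np.array([np.cos(A0),np.sin(A0),0]);C0=np.array([.5490,.0649,0])
def scorners(P0,th,name="scene"):
    "pixels of the 8 box corners; P0=(h,v) of corner (y=-60,z=0) in mm, th pitch deg"
    c,q=np.cos(np.radians(th)),np.sin(np.radians(th));m=robot.camera_model(name);o=[]
    for x in(-33,33):
        for y in(0,120):
            for z in(0,18):
                o.append(C0+(EX*x+EY*(P0[0]+y*c-z*q)+np.array([0,0,P0[1]+y*q+z*c]))/1000)
    return project(m,o)
def sceneblob(n,box=None):
    a=robot.camera("scene")[:,:,::-1].copy();cv2.imwrite(f"pics/{n}.png",a);h=cv2.cvtColor(a,cv2.COLOR_BGR2HSV)
    k=((h[:,:,1]<50)&(h[:,:,2]>120)).astype(np.uint8)
    kr=(((h[:,:,0]<8)|(h[:,:,0]>172))&(h[:,:,1]>130)).astype(np.uint8)
    x0,y0,x1,y1=box;q=np.zeros_like(k);q[y0:y1,x0:x1]=1
    k=cv2.morphologyEx(k*q,cv2.MORPH_OPEN,np.ones((2,2)))
    for nm,kk in(("white",k),("red",kr*q)):
        cs=sorted(cv2.findContours(kk,0,1)[0],key=cv2.contourArea)[-3:]
        for c in cs: print(nm,cv2.boundingRect(c),cv2.contourArea(c),cv2.approxPolyDP(c,2,True)[:,0].tolist())
E
python3 - <<'E'
from h import *
for P,t in(((-60,0),0),((-60,0),12),((-67,26),0)):
    p=scorners(P,t);print(t,p.round(0).astype(int).tolist())
sceneblob("s21",(170,150,300,260))
E
```

```text
0 [[246, 232], [246, 226], [195, 236], [195, 230], [242, 217], [242, 211], [194, 220], [193, 214]]
12 [[246, 232], [248, 226], [196, 227], [197, 221], [242, 217], [244, 211], [194, 212], [195, 205]]
0 [[249, 223], [249, 217], [197, 227], [197, 220], [245, 208], [245, 201], [196, 211], [196, 205]]
white (254, 151, 47, 16) 320.5 [[254, 151], [256, 162], [261, 166], [276, 161], [280, 154], [300, 160], [298, 157], [277, 151]]
white (178, 152, 33, 25) 482.5 [[209, 152], [198, 156], [178, 154], [178, 160], [184, 164], [185, 176], [205, 175], [203, 162], [210, 159]]
white (171, 183, 78, 50) 1283.0 [[248, 230], [247, 224], [241, 221], [242, 217], [246, 219], [245, 213], [234, 211], [223, 218], [221, 213], [226, 210], [211, 208], [212, 214], [216, 217], [213, 223], [204, 221], [204, 207], [200, 206], [212, 204], [215, 192], [246, 187], [246, 183], [214, 190], [212, 193], [180, 195], [180, 205], [171, 206], [171, 209], [181, 210], [184, 203], [191, 204], [194, 224], [246, 232]]
red (205, 206, 5, 7) 18.0 [[205, 206], [205, 212], [209, 211], [208, 206]]
```

drive_tool(
  steps=[
    [5.5,[-0.25,0,-0.6],0],
    [5.5,[-0.57,0,-1.25],0],
    [5.5,[-0.92,0,-1.9],0],
    [5.5,[-1.31,0,-2.5],0],
    [5.5,[-2.19,0,-3.6],0],
    [5.5,[-3.2,0,-4.6],0],
    [5.5,[-4.3,0,-5.5],0],
    [5.5,[-5.55,0,-6.25],0],
    [5.5,[-6.88,0,-6.85],0],
    [5.5,[-6.88,0,-6.85],0],
  ],
)

```text
time: 19.75
eef_pos: [0.5384, 0.0543, 0.1072]
eef_rot: [0.0, 0.935, 0.354, 0.0]
ft_force: [1.9, 2.1, -0.2]
opening: 0.0652
finger_force: 30.0
```

```bash
python3 - <<'E'
from h import *
stat()
for t in(50,62): print(t,scorners((-60,0),t).round(0).astype(int).tolist())
sceneblob("s22",(170,100,300,260))
E
```

```text
19.75 timer-frame mm [  0.4 -13.4 107.2] phi 41.5 F [ 1.9  2.1 -0.2] M [ 0.39 -0.2  -0.01] 0.0652 [ 0.01  0.48  1.77 -0.    0.89  0.86]
Fx,Fy timer -0.3 2.8 grip 29.99884570017457
50 [[246, 232], [252, 228], [212, 201], [218, 197], [242, 217], [248, 212], [210, 187], [216, 182]]
62 [[246, 232], [253, 229], [222, 195], [229, 192], [242, 217], [249, 213], [219, 181], [226, 177]]
white (253, 146, 48, 21) 351.0 [[253, 150], [256, 162], [261, 166], [276, 161], [280, 154], [300, 160], [298, 157], [275, 151], [269, 146], [262, 147], [270, 150], [267, 153]]
white (209, 117, 38, 28) 543.5 [[246, 117], [233, 123], [209, 121], [210, 127], [215, 130], [217, 144], [237, 144], [237, 128], [244, 126]]
white (213, 160, 41, 73) 883.0 [[213, 162], [213, 173], [224, 174], [222, 183], [226, 199], [247, 230], [252, 231], [247, 211], [232, 197], [231, 180], [233, 173], [247, 171], [248, 161]]
red (233, 186, 2, 5) 2.5 [[233, 186], [234, 190]]
```

drive_tool(
  steps=[
    [5.5,[-0.7,0,-0.22],0],
    [5.5,[-1.4,0,-0.42],0],
    [5.5,[-2.8,0,-0.67],0],
    [5.5,[-4.2,0,-0.75],0],
    [5.5,[-5.65,0,-0.67],0],
    [5.5,[-6.5,0,-0.62],0],
    [5.5,[-7.3,0,-0.55],0],
    [5.5,[-8.0,0,-0.45],0],
    [5.5,[-8.7,0,-0.33],0],
    [5.5,[-8.7,0,-0.33],0],
  ],
)

```text
time: 20.8
eef_pos: [0.4743, -0.003, 0.1106]
eef_rot: [0.001, 0.935, 0.355, 0.001]
ft_force: [-3.2, -1.3, 17.5]
opening: 0.0652
finger_force: 30.0
```

```bash
python3 - <<'E'
from h import *
stat()
for P,t in(((-60,0),90),((-78+18*np.sin(np.radians(105)),-18*np.cos(np.radians(105))),105)): print(t,scorners(P,t).round(0).astype(int).tolist())
sceneblob("s23",(180,100,340,280))
E
```

```text
20.8 timer-frame mm [  0.6 -99.3 110.6] phi 41.5 F [-3.2 -1.3 17.5] M [-0.06  0.38  0.06] 0.0652 [-0.1   0.37  1.94 -0.    0.83  0.74]
Fx,Fy timer -1.2 -3.2 grip 30.026308784581488
90 [[246, 232], [254, 232], [247, 188], [255, 188], [242, 217], [250, 216], [243, 174], [250, 174]]
105 [[247, 231], [254, 232], [261, 187], [269, 189], [243, 215], [250, 216], [256, 173], [263, 174]]
white (215, 138, 13, 29) 215.5 [[218, 138], [217, 145], [223, 147], [224, 152], [215, 159], [218, 166], [225, 166], [227, 141], [225, 138]]
white (251, 116, 36, 26) 542.5 [[286, 118], [283, 116], [278, 119], [262, 120], [251, 117], [259, 141], [279, 140], [278, 125], [285, 123]]
white (250, 156, 91, 77) 910.5 [[340, 169], [295, 156], [256, 158], [255, 168], [264, 171], [264, 176], [259, 176], [263, 189], [250, 232], [256, 229], [266, 193], [270, 192], [273, 184], [273, 169], [288, 168], [288, 164], [285, 165], [284, 162], [289, 162], [291, 158], [336, 171]]
```

drive_tool(
  steps=[
    [5.5,[-0.3,0,-0.05],0],
    [5.5,[-0.6,0,0.05],0],
    [5.5,[-0.9,0,0.13],0],
    [5.5,[-1.2,0,0.22],0],
    [5.5,[-1.5,0,0.33],0],
    [5.5,[-1.8,0,0.44],0],
    [5.5,[-2.1,0,0.56],0],
    [5.5,[-2.1,0,0.56],0],
  ],
)

```text
time: 21.65
eef_pos: [0.4579, -0.0168, 0.104]
eef_rot: [0.0, 0.935, 0.355, -0.0]
ft_force: [-2.4, -2.9, 9.4]
opening: 0.0657
finger_force: 30.0
```

```bash
python3 - <<'E'
from h import *
stat()
for t in (105,112,117.5): print(t,scorners((-78+18*np.sin(np.radians(t)),-18*np.cos(np.radians(t))),t).round(0).astype(int).tolist())
sceneblob("s24",(180,130,340,280))
E
```

```text
21.65 timer-frame mm [-1.000e-01 -1.207e+02  1.040e+02] phi 41.5 F [-2.4 -2.9  9.4] M [-0.39  0.22  0.01] 0.0657 [-0.14  0.36  1.98 -0.    0.8   0.71]
Fx,Fy timer 0.6 -3.7 grip 30.003966093063354
105 [[247, 231], [254, 232], [261, 187], [269, 189], [243, 215], [250, 216], [256, 173], [263, 174]]
112 [[247, 230], [254, 232], [267, 188], [275, 190], [243, 214], [250, 216], [262, 174], [269, 176]]
117.5 [[247, 229], [254, 232], [272, 189], [279, 191], [243, 214], [250, 216], [267, 175], [273, 177]]
white (215, 138, 13, 29) 215.5 [[218, 138], [217, 145], [223, 147], [224, 152], [215, 159], [218, 166], [225, 166], [227, 141], [225, 138]]
white (264, 131, 26, 13) 262.5 [[264, 131], [269, 143], [289, 142], [288, 131]]
white (251, 158, 90, 75) 861.0 [[340, 169], [302, 158], [266, 160], [266, 172], [274, 173], [274, 177], [269, 178], [273, 191], [251, 231], [255, 232], [275, 195], [280, 194], [283, 171], [298, 170], [298, 166], [294, 165], [300, 161], [336, 171]]
```

drive_tool(
  steps=[
    [5.5,[0,0,-0.08],0],
    [5.5,[0,0,-0.08],0],
    [8.5,[0,0,-0.08],0],
    [8.5,[0,0,-0.08],0],
    [8.5,[0,0,-0.08],0],
    [8.5,[0,0,-0.08],0],
    [8.5,[0,0,-3],0],
    [8.5,[0,0,-6],0],
    [8.5,[0,0,-9],0],
    [8.5,[0,0,-9],0],
  ],
)

```text
time: 22.7
eef_pos: [0.4599, -0.0164, 0.1971]
eef_rot: [0.001, 0.935, 0.354, 0.003]
ft_force: [0.0, -0.3, -0.7]
opening: 0.0853
finger_force: 0.0
```

drive_tool(
  steps=[
    [8.5,[-4,0,0],0],
    [8.5,[-8,0,0],0],
    [8.5,[-8,0,0],0],
    [8.5,[-8,0,0],0],
  ],
)

```text
time: 23.1
eef_pos: [0.3981, -0.0695, 0.1935]
eef_rot: [-0.0, 0.935, 0.354, -0.0]
ft_force: [0.5, 0.0, 0.1]
opening: 0.0853
finger_force: 0.0
```

```bash
python3 - <<'E'
from h import *
stat()
t=117.5;print(scorners((-78+18*np.sin(np.radians(t)),-18*np.cos(np.radians(t))),t).round(0).astype(int).tolist())
sceneblob("s25",(180,130,340,280))
T=robot.camera("top");cv2.imwrite("pics/t25.png",T[:,:,::-1])
a=cv2.imread("pics/top0.png");d=(cv2.absdiff(a,T[:,:,::-1].copy()).max(2)>60)
for n,(x0,y0,x1,y1) in dict(scissors=(260,120,340,180),box=(135,225,160,252),cup=(345,115,380,162)).items(): print(n,int(d[y0:y1,x0:x1].sum()))
h=cv2.cvtColor(robot.camera("wrist"),cv2.COLOR_RGB2HSV);k=((h[:,:,0]<8)|(h[:,:,0]>172))&(h[:,:,1]>120);k[250:]=0
ys,xs=np.where(k);print("red wrist",len(xs),xs.min() if len(xs) else 0,xs.max() if len(xs) else 0,ys.min() if len(xs) else 0,ys.max() if len(xs) else 0)
E
```

```text
23.1 timer-frame mm [  -0.5 -200.5  193.5] phi 41.4 F [0.5 0.  0.1] M [0.01 0.01 0.03] 0.0853 [-0.29  0.11  2.03  0.    1.    0.56]
Fx,Fy timer 0.3 0.4 grip 0.0
[[247, 229], [254, 232], [272, 189], [279, 191], [243, 214], [250, 216], [267, 175], [273, 177]]
white (312, 131, 12, 28) 234.0 [[314, 131], [312, 158], [319, 158], [323, 131]]
white (251, 178, 29, 55) 295.0 [[273, 178], [270, 178], [274, 192], [252, 227], [253, 232], [279, 194]]
white (253, 146, 88, 26) 443.5 [[253, 150], [256, 162], [261, 166], [276, 161], [280, 154], [340, 171], [275, 151], [269, 146], [262, 146], [270, 150], [267, 153]]
scissors 0
box 0
cup 0
red wrist 0 0 0 0 0
```

```bash
python3 - <<'E'
from h import *
for n in("t25","s25"):
    a=cv2.imread(f"pics/{n}.png");h=cv2.cvtColor(a,cv2.COLOR_BGR2HSV)
    k=(((h[:,:,0]<8)|(h[:,:,0]>172))&(h[:,:,1]>150)&(h[:,:,2]>60)).astype(np.uint8)
    print(n,[cv2.boundingRect(c) for c in cv2.findContours(k,0,1)[0] if cv2.contourArea(c)>3])
E
```

```text
t25 [(161, 83, 26, 19)]
s25 [(12, 206, 3, 4), (105, 188, 27, 17), (212, 57, 10, 11)]
```

drive_tool(
  steps=[
    [8.5,[0,0,0],-80],
    [8.5,[0,0,0],-80],
    [8.5,[0,0,0],-80],
    [8.5,[0,0,0],-80],
    [8.5,[0,0,0],-80],
    [8.5,[0,0,0],-80],
    [8.5,[0,0,0],-80],
    [8.5,[0,0,0],-80],
    [8.5,[0,0,0],-80],
    [8.5,[0,0,0],-80],
  ],
)

```text
time: 24.25
eef_pos: [0.3988, -0.0687, 0.1936]
eef_rot: [-0.0, 0.486, 0.874, -0.0]
ft_force: [0.4, -0.6, -0.1]
opening: 0.0851
finger_force: 0.0
```

drive_tool(
  steps=[
    [8.5,[0,0,0],-80],
    [8.5,[0,0,0],-80],
    [8.5,[0,0,0],-80],
    [8.5,[0,0,0],-80],
    [8.5,[0,0,0],-80],
    [8.5,[0,0,0],-80],
    [8.5,[0,0,0],-80],
    [8.5,[0,0,0],-80],
    [8.5,[0,0,0],-80],
    [8.5,[0,0,0],-80],
  ],
)

```text
time: 25.25
eef_pos: [0.3989, -0.0687, 0.1936]
eef_rot: [-0.0, -0.19, 0.982, 0.0]
ft_force: [0.0, 0.4, -0.2]
opening: 0.085
finger_force: 0.0
```

drive_tool(
  steps=[
    [8.5,[0,0,2],-20],
    [8.5,[0,0,5],-20],
    [8.5,[0,0,9],-20],
    [8.5,[0,0,9],-20],
    [8.5,[0,0,9],-20],
  ],
)

```text
time: 25.75
eef_pos: [0.3986, -0.0689, 0.1042]
eef_rot: [-0.001, -0.354, 0.935, 0.0]
ft_force: [0.4, -0.2, -0.1]
opening: 0.0851
finger_force: 0.0
```

```bash
python3 - <<'E'
from h import *
stat()
m=robot.camera_model("wrist");a=robot.camera("wrist")[:,:,::-1].copy();cv2.imwrite("pics/w30.png",a);h=cv2.cvtColor(a,cv2.COLOR_BGR2HSV)
k=(((h[:,:,0]<8)|(h[:,:,0]>172))&(h[:,:,1]>120)).astype(np.uint8)
print([cv2.boundingRect(c) for c in cv2.findContours(k,0,1)[0] if cv2.contourArea(c)>8])
th=np.radians(117.5)
def W(x,y,z): # back-bottom edge at h=-79
    Y=y+60;Z=z-18;return C0+(EX*x+EY*(-79+Y*np.cos(th)-Z*np.sin(th))+np.array([0,0,Y*np.sin(th)+Z*np.cos(th)]))/1000
print("cell red pred (seam,nub; upper/lower side)",project(m,[W(-5.5,34,25),W(26,34,25),W(-5.5,41,18),W(26,27,18)]).round(0).tolist())
t=.84;print("foot",project(m,W(0,-1-54*np.cos(t),21.2+54*np.sin(t))).round(0))
E
```

```text
25.75 timer-frame mm [  -0.6 -199.7  104.2] phi 221.5 F [ 0.4 -0.2 -0.1] M [ 0.11 -0.14 -0.  ] 0.0851 [-0.29  0.27  2.11  0.    0.76 -2.58]
Fx,Fy timer 0.4 0.1 grip 0.0
[(219, 320, 46, 10)]
cell red pred (seam,nub; upper/lower side) [[265.0, 314.0], [221.0, 314.0], [265.0, 327.0], [222.0, 322.0]]
foot [[257. 259.]]
```

The red of the cell spans columns 219–265, matching the predicted home position (221–265). I'm handing the job in.

```bash
python3 -c "
from cell import robot
print(robot.sign_off())"
```

```text
the job is handed in; nothing more can be done
None
```

The AA cell is home under the lip, and the timer stands upright leaning back on its fully folded-out kickstand; the scissors, box and cup haven't moved, and I handed the job in at about 26 s.

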